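# Fit a spacer into a tea tray's notched rim and hold the slate tile flush

### The job

Fold the bamboo cover of the tea tray up until it stands upright, then stand the bamboo spacer in the gap between the slate tile and the far rim, only at the half where the rim is notched and the gap is wide enough, and let go of it. Then push the tile away from you until it sits flush against both the spacer and the other half of the rim, and finish while still holding it pressed there. Leave the bowl, cup and tape measure alone and do not force the spacer into the narrow half.

Things in the scene. Friction and masses are not known exactly. Their poses are not given: they have to be found in the camera images.
- tray: Fixed red-brown tea tray. Origin at its underside on the table; x points away from the robot to the far rim and cover, y left, z up. Bed 180 mm wide, x = -85 to +155 mm, top 20 mm above the table, open at the near side; side lips 12 mm high at y = +-80 mm. The orange-brown far rim, 20 mm high, has two halves (y < 0 and y > 0; which is which varies): a full one and a notched one.
- notch_face (a point): Foot (at bed height) of the middle of the near face of the notched half of the rim: x = +64 mm, y = +40 or -40 mm in the tray, face 80 mm wide. Axes as the tray's. The spacer belongs in front of it (-x side): seated flush, its centre is 7 mm towards -x and 26 mm above this point.
- full_face (a point): Foot (at bed height) of the middle of the near face of the full half of the rim: x = +50 mm in the tray, 14 mm nearer than the notched half, 80 mm wide. Axes as the tray's. The gap between it and the tile starts at about 2 to 11 mm, too narrow for the spacer.
- cover (a joint): Angle (rad) of the bamboo-slat cover, 150 mm wide, 120 mm long, 6 mm thick, 0.12 kg, hinged along the tray's y at its far end: 0 = lying level towards the robot, 1.57 = upright, stop at 2.0 leaning back. Starts at 0.8 to 1.1, leaning over the rim. The stiff hinge (about 2 N at the free edge) stays where it is left; the cover can be pushed up from the robot's side at its free edge.
- cover_edge (a point): Middle of the cover's free edge (centre of its 6 mm thickness), moves with the cover, 120 mm from the hinge.
- cover_hinge (a point): Middle of the cover's hinge axis: 140 mm along the tray's x and 46 mm above the table. Axes as the tray's.
- tile_center (a point): Centre of the loose slate tile, dark grey, 80 mm (its x) by 130 mm (its y) by 18 mm thick, about 0.5 kg, lying on the tray bed 5 to 8 mm short of the full half of the rim and up to 0.04 rad askew. Flush against the rim, its centre is 10 mm along the tray's x axis from the tray's origin and 29 mm above the table.
- spacer_center (a point): Centre of the loose upright bamboo spacer block, yellow with a darker band round its upper part, 14 mm thick (its x), 44 mm long (its y), 52 mm high (z), about 35 g. It starts standing on the table on the left or right of the tray. Standing on the bed it rises 32 mm above the rim, so it is gripped by its upper part, best across its 44 mm length.
- bowl: Grey stoneware bowl upside-down on the table, 76 mm across, 46 mm high; origin under its centre. Stands on the side of the tray where the spacer is not. Leave alone.
- cup: White cup upside-down, 62 mm across, 66 mm high; origin under its centre. Stands beyond the tray's left. Leave alone.
- tape: Black and yellow tape measure standing upright, 65 by 36 by 60 mm high; origin under its centre. Stands beyond the tray's right. Leave alone.
Not all that is in view belongs to the job. Of the things like the part that bears tile_center, leave any that is pink or purple; of the rest the smaller one is meant.

How it is judged (in metres and radians):
On the way, in this order (a step that is already met when the one before it is completed fails the run):
1. the cover stands upright (value of joint cover between 1.37 and 1.77 rad), for 0.2 s.
2. the spacer stands on the bed in the wide half of the gap, let go (x of spacer_center in the frame of notch_face between -0.025 and -0.004 m and y of spacer_center in the frame of notch_face between -0.022 and 0.022 m and z of spacer_center in the frame of notch_face between 0.02 and 0.031 m and angle between spacer_center's own z axis and vertical below 0.15 rad and contact force between spacer and the fingers below 0.1 N and linear speed of spacer below 0.02 m/s), for 0.2 s.
At the end, for the whole second after the job is handed in: Cover within 11 deg of upright; spacer untouched, standing in the notch within 2.5 mm of its rim face and within 7 deg of square; tile flat, within 2.5 mm of the rim line and 0.03 rad of square; the robot still presses it with over 2 N, and it bears with over 1 N on spacer or rim (all of step 1 and x of spacer_center in the frame of notch_face between -0.0095 and -0.0045 m and y of spacer_center in the frame of notch_face between -0.022 and 0.022 m and z of spacer_center in the frame of notch_face between 0.02 and 0.031 m and angle between spacer_center's own z axis and vertical below 0.15 rad and angle between the x axis of spacer_center and the x axis of notch_face, either way round below 0.12 rad and x of tile_center in the frame of tray between 0.0075 and 0.0125 m and z of tile_center in the frame of tray between 0.026 and 0.032 m and angle between the x axis of tile_center and the x axis of tray, either way round below 0.03 rad and angle between tile_center's own z axis and vertical below 0.06 rad and contact force between any of the fingers, the arm and tile above 2 N and (contact force between tile and spacer above 1 N or contact force between tile and rim_full above 1 N) and contact force between each of the arm, the fingers and spacer below 0.2 N and linear speed of tile below 0.01 m/s); the arm keeps its last pose, push and grip.
It fails at once if a bystander (bowl, cup or tape measure) is shifted by more than 20 mm or tipped (distance of any of bowl, cup, tape from where it was at the start of the episode above 0.02 m or angle between any of bowl, cup, tape's own z axis and vertical above 0.4 rad).
It fails at once if the spacer is forced with over 10 N against the full half of the rim while over it (contact force between spacer and rim_full above 10 N and horizontal distance between spacer_center and full_face below 0.035 m).
It also fails if it takes over 61 s, if anything falls off the work surface, if the arm or the gripper's body presses on something with over 40 N, if the wrist force passes 120 N, or if a joint passes its speed limit or range.

### The arm

A 6-joint arm with a two-finger parallel gripper is mounted at the origin on the work surface. World frame = base frame: x ahead of the robot, y to its left, z up, the work surface at z = 0. Lengths are in mm, angles in rad, forces in N, time in s.
With the tool pointing down it reaches from about 350 to 875 mm from the base axis. Payload 4.2 kg.
Tool frame: the origin (TCP) lies on the mounting face of the last link; the fingertips stand 173 mm ahead of it and the grasp point (between the pads) lies 155 mm ahead of it; z points along the fingers, y is the direction in which the jaws open and shut (so a half turn about z gives the same grasp; the last joint's range is limited). The gripper opens to 85 mm and grips with 20 to 120 N. Pads are 22 mm wide; open, the fingers measure 114 mm over their backs; the gripper's body (76 mm by 85 mm) begins 54 mm behind the grasp point. The pads swing forward as they close: fully open they stand 13 mm farther back than shut.
Start: joints at [1.53, 0.385, 0.008, 0, -1.194, -0.259], TCP at [184.548, 597.111, 404.712] pointing down, gripper open.
Joint ranges: [-3.14, 3.14], [-1.21, 2.06], [-1.07, 1.41], [-3.16, 2.05], [-2.99, -0.16], [-3.1, 3.1]. Speed limits (rad/s): [2.79, 2.79, 3.14, 3.14, 3.14, 3.14].

### API

Orientations are given as a unit quaternion [x, y, z, w].
In Python, from bench import arm gives the robot as it stands. The module is installed in compiled form; this text tells all that it offers.
- The arm moves only by the tool play_rows, never from a script. Its argument "moves" is a list of rows, each a list of 3 entries, a list of its own where there are three numbers: the shift along the world's x, y, z in units of 30 cm (1.0 is 30 cm), then the turn about the world's z in units of 30 degrees (1.0 is 30 degrees), then the gripper's target within -1 to 1 (shut at 1, half-way at 0, fully open at -1). In form: [[[x, y, z], turn, jaw], ...]. A call has 1 to 12 rows; each row is the pose to reach, as a shift and turn from the pose measured when the call began; what a row does not reach only later rows make up. A row lasts 1/8 s, in which the tool goes at most 62.5 mm and 10.7 degrees, less where a joint would pass 70% of its speed; a pose out of reach is approached as far as the arm can. A call with a number of a shift or a turn outside -1 to 1 is refused whole. A call with a gripper value outside its range is refused whole. The fingers move at their own pace and stop on an object; the grip force is fixed at half the most. Time passes only in rows, so rows that repeat a pose let the fingers close. It gives the time, the measured TCP pose, the force and the opening at its end, in the units of the state.
- arm.read_state(): the state, without advancing time (a new reading comes with each control period).
- arm.get_image(name): name is "scene" or "top"; returns a dict with "pixels" (384x512x3 uint8, red, green, blue), "vfov" (degrees; the focal length in pixels is half the picture's height over the tangent of half this angle, whatever the lens; pixels are square), "cx", "cy" (the principal point, pixels), "xyz" and "rotation" of the camera in the world. Camera axes: x right, y up, looking along -z (the intrinsics and any distortion apply to the point x, -y, -z); pixel columns grow to the right and rows downward; lengths in mm; the calibration is good to about 2 mm. A picture is of the moment at which its call begins. There is no depth.
- arm.job_done(): hands the job in, once; it reports no verdict.
Trained networks look in a picture, given as the dict that the camera call returned (one of the last four; its "shot" number tells which), for a name from the list of things; names that differ only in an ending like _2 or _b are one class to them, and where a whole thing is asked for, a point or a joint stands for the part that bears it (a point fixed in the world has none). Each returns a list of dicts, best first, with "conf" (0 to 1); they miss things now and then, are a little off and sometimes report something else, mostly with a low value. They report only what shows in the picture. A call takes as long as a camera call. They do not tell look-alikes from the thing itself.
- arm.look_for(name, picture): "centre" ([x, y, z] in mm, in world coordinates, good to about 4 mm: the middle of the surface that is visible of it).
The state is a dict: "clock": time; "joints": joint angles; "joint_vel": joint speeds; "joint_efforts": joint torques, N m; "position": TCP position; "ee_rot": TCP orientation; "contact_force": force on the tool from outside, world axes, zero at the start; "wrist_torque": the same for the moment, N m; "gripper_width": finger opening in mm.
Only numpy, scipy, OpenCV 4.12 (cv2) and the standard library are available. Lean on these libraries where they do the work, as an engineer would, in place of code of your own. Each camera call takes 0.05 s, during which the arm holds its last target.

## Working session

There is one attempt and no reset: what is moved stays moved. The work goes in short steps, Python scripts to look and compute and a tool call to move; the robot and the scene stay as the last step left them, time stands still between calls to the robot, and variables do not carry over. Pictures are saved under pics/ and viewed, and the job is handed in when it is done.

Besides the shell and the picture viewer there is one more tool, called after "Request:" as name(argument=value, ...), one argument or row to a line, values as JSON. play_rows: Moves the arm, as the interface text tells. Shifts and turns lie within -1 to 1; 1 stands for 30 cm of shift or 30 degrees of turn. Its arguments: {"type":"object","properties":{"moves":{"type":"array"}},"required":["moves"]}

```bash
mkdir -p pics; cat > h.py <<'E'
from bench import arm
import numpy as np, cv2
def shot(name,fn):
    p=arm.get_image(name); im=np.ascontiguousarray(p["pixels"][:,:,::-1]); cv2.imwrite("pics/"+fn,im); return p
E
python3 - <<'E'
from h import *
for n in ("scene","top"):
    p=shot(n,n+"0.png"); print({k:v for k,v in p.items() if k!="pixels"})
    for t in ("tray","cover","cover_edge","tile_center","spacer_center","bowl","cup","tape","notch_face","full_face","cover_hinge"):
        try: print(t,[(np.round(d["centre"]).tolist(),round(d["conf"],2)) for d in arm.look_for(t,p)])
        except Exception as e: print(t,e)
print(arm.read_state())
E
```

```text
{'vfov': 50.560797935338584, 'cx': 261.82803471240237, 'cy': 192.00103917671058, 'xyz': array([ 983.32596011, -173.81852334,  747.77885597]), 'rotation': array([0.28048324, 0.16829881, 0.49661407, 0.80397707]), 'shot': 1}
tray [([612.0, -10.0, 55.0], 0.85)]
cover [([621.0, 6.0, 104.0], 0.63), ([501.0, -32.0, 35.0], 0.37)]
cover_edge [([620.0, 2.0, 104.0], 0.79)]
tile_center [([604.0, 399.0, 24.0], 0.91), ([315.0, -206.0, 24.0], 0.9), ([503.0, -33.0, 34.0], 0.88), ([334.0, 180.0, 19.0], 0.85), ([591.0, -66.0, 42.0], 0.32)]
spacer_center [([490.0, 166.0, 30.0], 0.88)]
bowl [([570.0, -184.0, 36.0], 0.84)]
cup [([643.0, 221.0, 57.0], 0.6)]
tape [([713.0, -210.0, 56.0], 0.95), ([613.0, -10.0, 55.0], 0.23)]
notch_face [([505.0, -30.0, 34.0], 0.38)]
full_face [([590.0, -62.0, 43.0], 0.58), ([623.0, 6.0, 103.0], 0.31)]
cover_hinge [([613.0, -10.0, 54.0], 0.6)]
{'vfov': 44.087077343131924, 'cx': 258.64751555477716, 'cy': 184.62938868094568, 'xyz': array([ 396.71856212,   83.12809075, 1088.06807749]), 'rotation': array([ 0.03572753, -0.0343849 , -0.69878961,  0.71360655]), 'shot': 2}
tray [([5
[... 511 characters left out ...]

{'clock': 1.2, 'joints': array([ 1.52957766e+00,  3.84711783e-01,  7.94022170e-03,  1.31255480e-05,
       -1.19400394e+00, -2.58599162e-01]), 'joint_vel': array([-0.00065556, -0.00039083,  0.00057205, -0.00049484, -0.00162126,
        0.00087359]), 'joint_efforts': array([-4.51115557e-04, -3.92093182e+01,  1.88621539e+01,  4.19085145e+00,
       -3.58996749e-04, -2.59780187e-06]), 'position': array([184.56386027, 597.12147149, 404.72268255]), 'ee_rot': array([ 9.88785046e-01, -1.49345680e-01,  4.93668298e-06, -1.10149918e-05]), 'contact_force': array([ 0.02815773, -0.25789184, -0.40716028]), 'wrist_torque': array([-0.08165249,  0.0065181 ,  0.03475206]), 'gripper_width': 85.39192583726638}
```

View pics/scene0.png

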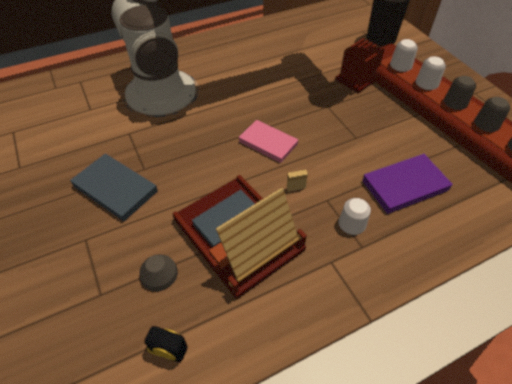

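View pics/top0.png

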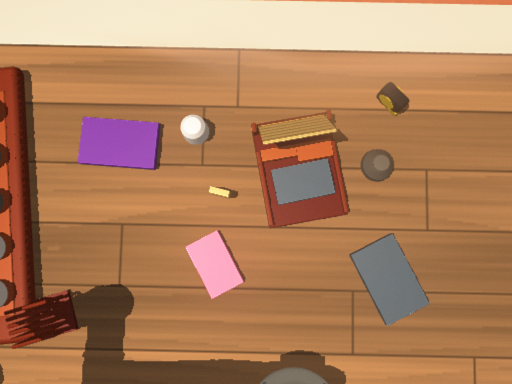

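```bash
python3 - <<'E'
import cv2
a=cv2.imread("pics/top0.png")[95:240,180:380]; cv2.imwrite("pics/topz.png",cv2.resize(a,None,fx=4,fy=4,interpolation=cv2.INTER_CUBIC))
a=cv2.imread("pics/scene0.png")[160:300,165:345]; cv2.imwrite("pics/scz.png",cv2.resize(a,None,fx=4,fy=4,interpolation=cv2.INTER_CUBIC))
E
```

```text
(no output)
```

View pics/topz.png

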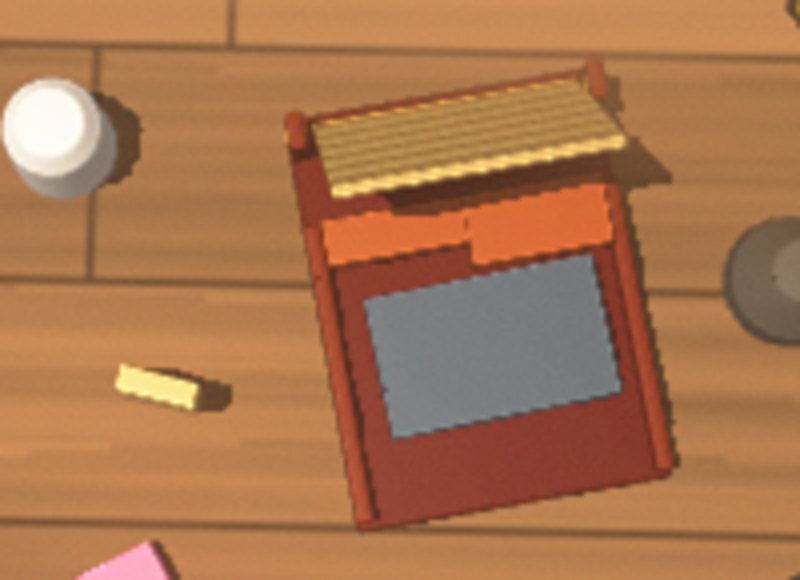

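View pics/scz.png

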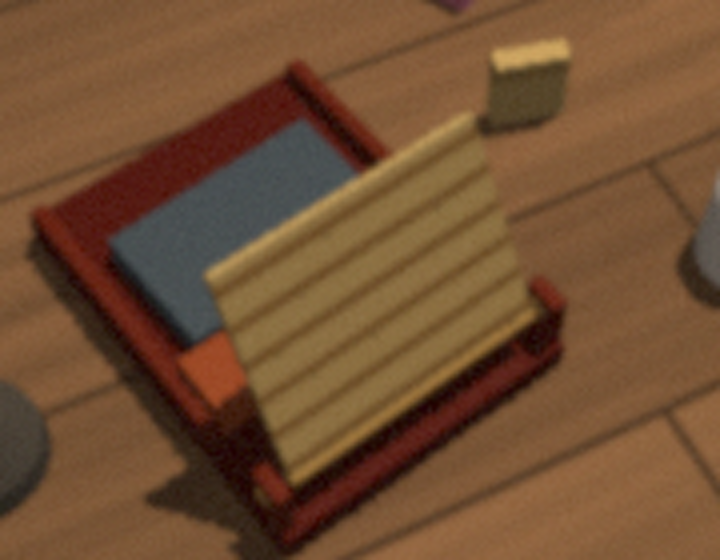

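```bash
cat > fit.py <<'E'
import numpy as np
from scipy.optimize import least_squares
from scipy.spatial.transform import Rotation as R
TOP=dict(vfov=44.087077343131924,c=(258.64751555477716,184.62938868094568),t=np.array([396.71856212,83.12809075,1088.06807749]),q=[0.03572753,-0.0343849,-0.69878961,0.71360655])
SC=dict(vfov=50.560797935338584,c=(261.82803471240237,192.00103917671058),t=np.array([983.32596011,-173.81852334,747.77885597]),q=[0.28048324,0.16829881,0.49661407,0.80397707])
def proj(C,P,k=0,dt=0):
    f=192/np.tan(np.radians(C["vfov"]/2))
    p=(np.atleast_2d(P)-C["t"]-dt)@R.from_quat(C["q"]).as_matrix()
    x=p[:,0]/-p[:,2]; y=-p[:,1]/-p[:,2]; s=1+k*(x*x+y*y)
    return np.c_[C["c"][0]+f*x*s, C["c"][1]+f*y*s]
def unproj(C,uv,z,dt=0):
    f=192/np.tan(np.radians(C["vfov"]/2)); uv=np.atleast_2d(uv)
    d=np.c_[(uv[:,0]-C["c"][0])/f,-(uv[:,1]-C["c"][1])/f,-np.ones(len(uv))]@R.from_quat(C["q"]).as_matrix().T
    o=C["t"]+dt
    return o+d*((z-o[2])/d[:,2])[:,None]
def T(p,L): # p=x,y,yaw
    c,s=np.cos(p[2]),np.sin(p[2]); L=np.atleast_2d(np.array(L,float))
    return np.c_[p[0]+c*L[:,0]-s*L[:,1],p[1]+s*L[:,0]+c*L[:,1],L[:,2]]
def cz(o,pts,f=4): return (np.array(pts,float)+.5)/f-.5+np.array(o)
def cov(a,y,h=3): # free edge corners, a angle; upper surface +h along normal
    x=140-120*np.cos(a); z=46+120*np.sin(a)
    return [x-0*h,y,z]
E
cat > run.py <<'E'
from fit import *
tt=cz((180,95),[(356,522),(675,466),(612,186+50),(472,264),(328,265)])
tl=[(-85,90,30),(-85,-90,30),(50,-80,40),(50,0,40),(64,80,40)]
st=cz((165,160),[(297,62),(40,212)]); sl=[(-85,90,32),(-85,-90,32)]
ti=cz((180,95),[(363,299),(590,254),(622,390),(393,438)]); tiL=[(40,65,38),(40,-65,38),(-40,-65,38),(-40,65,38)]
tis=cz((165,160),[(303,120),(108,240)]); tisL=[(-40,65,38),(-40,-65,38)]
ce=cz((180,95),[(333,195),(627,145)]); ces=cz((165,160),[(470,115),(210,275)])
sp=cz((180,95),[(120,364),(200,388),(196,410),(115,388)])
sps=cz((165,160),[(568,42),(490,52)])
def res(v,full=False):
    tr=v[:3];tile=v[3:6];a=v[6];s=v[7:10];dA=v[10:13];dB=v[13:16]; k=v[16]
    cl=[cov(a,75),cov(a,-75)]
    spL=[(7,22,52),(7,-22,52),(-7,-22,52),(-7,22,52)]
    r=[proj(TOP,T(tr,tl),k,dA)-tt, proj(SC,T(tr,sl),k,dB)-st, proj(TOP,T(tile,tiL),k,dA)-ti, proj(SC,T(tile,tisL),k,dB)-tis,
       proj(TOP,T(tr,cl),k,dA)-ce, proj(SC,T(tr,cl),k,dB)-ces, proj(TOP,T(s,spL),k,dA)-sp]
    if full: return r
    return np.r_[np.concatenate(r).ravel(),dA/2,dB/2,k/0.05]
v0=np.r_[520,-5,.18,515,-10,.18,1,490,168,-.2,0,0,0,0,0,0,0]
o=least_squares(res,v0,loss="soft_l1")
print(np.round(o.x,3).tolist(),o.cost)
for r in res(o.x,True): print(np.round(r,1).tolist())
np.save("v.npy",o.x)
tr=o.x[:3]; print("edge",T(tr,[cov(o.x[6],0)]),"notch",T(tr,[(64,40,20)]))
c,s=np.cos(tr[2]),np.sin(tr[2]); d=o.x[3:5]-tr[:2]; print("tile in tray",c*d[0]+s*d[1],-s*d[0]+c*d[1],o.x[5]-tr[2])
E
python3 run.py
```

```text
[510.958, -8.875, 0.202, 512.055, -11.213, 0.225, 1.036, 483.391, 173.487, -0.252, 0.48, 0.745, 0.387, -0.48, -0.745, 0.89, -0.014] 7.634937997141685
[[0.3, 1.3], [-0.2, 0.7], [0.1, -0.6], [-0.0, -1.2], [-0.4, -1.2]]
[[0.5, -1.8], [-2.6, -0.4]]
[[0.2, -0.0], [0.2, -0.4], [0.1, 0.4], [0.1, 0.3]]
[[0.3, -0.3], [0.3, 0.3]]
[[-0.3, 0.4], [-0.5, -0.3]]
[[0.1, -0.1], [-0.6, 1.1]]
[[0.7, 0.1], [-0.1, -0.5], [-0.8, 0.1], [0.1, 0.2]]
edge [[588.23285246   6.92818427 149.26497743]] notch [[565.64554203  43.13674478  20.        ]]
tile in tray 0.6062090334273909 -2.5102666748660933 0.023717044699043732
```

```bash
sed -i 's/^def res/W=np.ones(5)\ndef res/; s/r=\[proj(TOP,T(tr,tl),k,dA)-tt, proj(SC,T(tr,sl),k,dB)-st/r=[(proj(TOP,T(tr,tl),k,dA)-tt)*np.array([[.5,.1],[.5,.1],[1,1],[1,1],[1,1]]), 0.1*(proj(SC,T(tr,sl),k,dB)-st)/' run.py
cat >> run.py <<'E'
import cv2
v=o.x;tr=v[:3];k=v[16]
for C,n,dd,og,w,h in ((TOP,"top0",v[10:13],(180,95),200,145),(SC,"scene0",v[13:16],(165,160),180,140)):
    im=cv2.imread(f"pics/{n}.png")[og[1]:og[1]+h,og[0]:og[0]+w]; im=cv2.resize(im,None,fx=4,fy=4,interpolation=cv2.INTER_CUBIC)
    def poly(P,col,close=True):
        q=(proj(C,P,k,dd)-np.array(og)+.5)*4-.5
        cv2.polylines(im,[np.int32(np.round(q))],close,col,1)
    poly(T(tr,[(-85,90,20),(155,90,20),(155,-90,20),(-85,-90,20)]),(255,0,0))
    poly(T(tr,[(-85,90,0),(-85,-90,0)]),(255,0,0),False)
    poly(T(tr,[(-85,90,32),(50,90,32)]),(255,255,0),False); poly(T(tr,[(-85,-90,32),(50,-90,32)]),(255,255,0),False)
    poly(T(tr,[(64,80,40),(64,0,40),(50,0,40),(50,-80,40)]),(0,255,0),False)
    poly(T(tr,[cov(v[6],75),cov(v[6],-75),(140,-75,46),(140,75,46)]),(255,0,255))
    poly(T(v[3:6],tiL),(0,255,255))
    poly(T(v[7:10],[(7,22,52),(7,-22,52),(-7,-22,52),(-7,22,52)]),(255,255,255))
    poly(T(v[7:10],[(7,22,0),(7,-22,0),(-7,-22,0),(-7,22,0)]),(255,0,0))
    cv2.imwrite(f"pics/ov_{n}.png",im)
E
python3 run.py
```

```text
[508.698, -9.14, 0.199, 512.11, -11.256, 0.225, 1.058, 483.331, 173.281, -0.252, 0.438, 0.568, 0.151, -0.438, -0.568, 0.425, -0.003] 2.4522477508355935
[[0.1, 0.2], [-0.1, 0.2], [0.2, 0.5], [0.1, -0.3], [-0.3, -0.3]]
[[0.0, -0.2], [-0.3, -0.1]]
[[0.1, -0.1], [0.2, -0.5], [0.0, 0.4], [0.0, 0.2]]
[[0.2, -0.4], [0.2, 0.2]]
[[-0.3, 0.2], [-0.4, -0.4]]
[[0.1, -0.6], [-0.9, 0.5]]
[[0.7, 0.1], [-0.1, -0.5], [-0.8, 0.1], [0.1, 0.2]]
edge [[588.19299421   6.89085969 150.54779303]] notch [[563.52796722  42.72222991  20.        ]]
tile in tray 2.9269466730633282 -2.7487715796147785 0.026384280475115346
```

View pics/ov_top0.png

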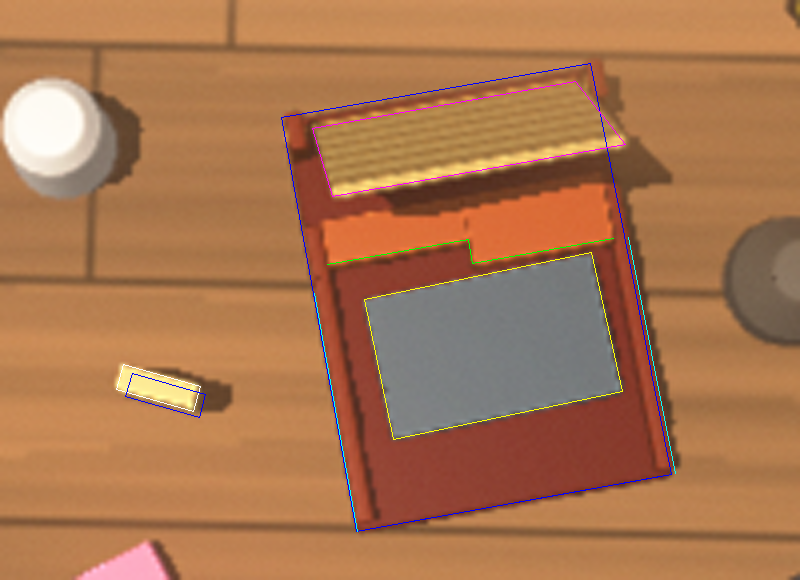

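View pics/ov_scene0.png

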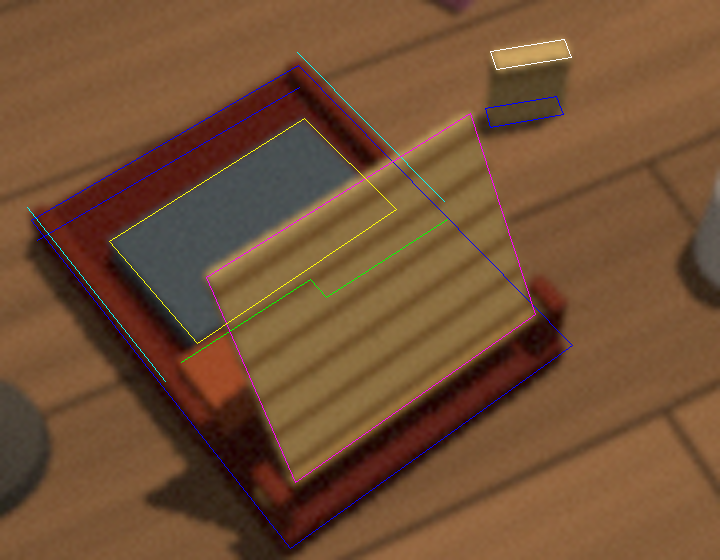

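Request:
play_rows(
  moves=[
    [[0.63, -1, 0], 0.95, 1],
    [[0.63, -1, 0], 0.95, 1],
    [[0.63, -1, 0], 0.95, 1],
    [[0.63, -1, 0], 0.95, 1],
    [[0.63, -1, 0], 0.95, 1],
    [[0.63, -1, 0], 0.95, 1],
    [[0.63, -1, 0], 0.95, 1],
  ],
)

```text
clock: 2.08
position: [374.5, 294.9, 405.1]
ee_rot: [0.995, 0.097, 0.0, -0.0]
contact_force: [-0.8, 1.1, -1.0]
gripper_width: -0.1
```

Request:
play_rows(
  moves=[
    [[0.61, -0.98, 0], 0, 1],
    [[0.61, -0.98, 0], 0, 1],
    [[0.61, -0.98, 0], 0, 1],
    [[0.61, -0.98, 0], 0, 1],
    [[0.61, -0.98, 0], 0, 1],
    [[0.61, -0.98, -0.1], 0, 1],
    [[0.61, -0.98, -0.2], 0, 1],
    [[0.61, -0.98, -0.3], 0, 1],
    [[0.61, -0.98, -0.39], 0, 1],
    [[0.61, -0.98, -0.39], 0, 1],
  ],
)

```text
clock: 3.32
position: [557.1, 1.4, 286.0]
ee_rot: [0.995, 0.097, -0.002, 0.0]
contact_force: [-0.5, -0.1, 1.1]
gripper_width: 0.4
```

Request:
play_rows(
  moves=[
    [[0.05, 0.01, 0], 0, 1],
    [[0.09, 0.018, 0], 0, 1],
    [[0.13, 0.026, 0], 0, 1],
    [[0.17, 0.034, 0], 0, 1],
    [[0.2, 0.04, 0], 0, 1],
    [[0.22, 0.045, 0], 0, 1],
    [[0.24, 0.049, 0], 0, 1],
    [[0.248, 0.05, 0], 0, 1],
    [[0.248, 0.05, 0], 0, 1],
  ],
)

```text
clock: 4.45
position: [631.9, 16.6, 285.6]
ee_rot: [0.995, 0.097, -0.002, 0.0]
contact_force: [-0.4, -0.4, -0.2]
gripper_width: -0.0
```

```bash
cat > z.py <<'E'
import sys
from h import *
def zoom(name,fn,box,f=4):
    p=shot(name,"raw_"+fn); x,y,w,h=box
    cv2.imwrite("pics/"+fn,cv2.resize(cv2.imread("pics/raw_"+fn)[y:y+h,x:x+w],None,fx=f,fy=f,interpolation=cv2.INTER_CUBIC)); return p
E
python3 - <<'E'
from z import *
p=zoom("scene","s1.png",(165,130,180,140))
print(arm.look_for("cover_edge",p),arm.read_state()["contact_force"])
E
```

```text
[{'centre': [655.4, 7.1, 114.6], 'conf': 0.63}] [0.4009351  0.04010209 0.30716341]
```

View pics/s1.png

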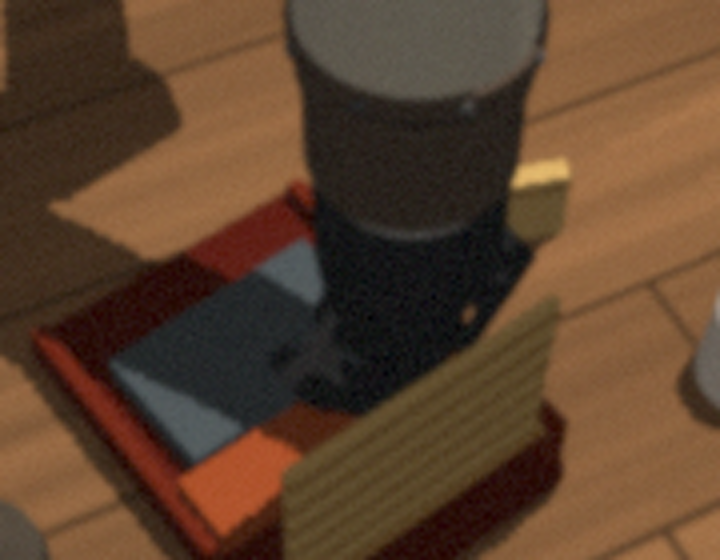

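```bash
python3 - <<'E'
from fit import *
v=np.load("v.npy")
m=cz((165,130),[(558,299),(285,478)])
for a in (1.3,1.4,1.5,1.57,1.65,1.7):
    print(a,np.round(proj(SC,T(v[:3],[cov(a,75),cov(a,-75)]),v[16],v[13:16])-m,1).tolist())
E
```

```text
1.3 [[-12.3, -11.4], [-11.2, -13.3]]
1.4 [[-7.9, -8.2], [-7.3, -9.4]]
1.5 [[-3.5, -4.6], [-3.2, -5.0]]
1.57 [[-0.4, -1.7], [-0.2, -1.6]]
1.65 [[3.2, 1.8], [3.2, 2.5]]
1.7 [[5.4, 4.2], [5.4, 5.3]]
```

Request:
play_rows(
  moves=[
    [[-0.1, -0.02, 0], 0, 1],
    [[-0.1, -0.02, 0.15], 0, 0.5],
    [[-0.1, 0, 0.25], -0.3, -1],
    [[-0.25, 0.25, 0.2], -0.6, -1],
    [[-0.45, 0.45, 0.1], -0.85, -1],
    [[-0.495, 0.522, 0], -0.85, -1],
    [[-0.495, 0.522, -0.02], -0.85, -1],
    [[-0.495, 0.522, -0.02], -0.85, -1],
  ],
)

```text
clock: 5.55
position: [482.1, 174.0, 278.1]
ee_rot: [0.992, -0.124, -0.004, 0.001]
contact_force: [0.2, 0.3, -0.6]
gripper_width: 85.5
```

```bash
python3 - <<'E'
from z import *
zoom("scene","s2.png",(165,130,200,150)); zoom("top","t2.png",(180,95,200,145))
s=arm.read_state(); print(s["clock"],s["position"],s["ee_rot"],s["gripper_width"],s["contact_force"])
E
```

```text
5.65 [483.72065414 173.24659156 279.80418852] [ 9.92184622e-01 -1.24759224e-01 -2.16647506e-03 -3.45141277e-04] 85.15913532579766 [0.92560305 0.12773941 0.14248942]
```

View pics/s2.png

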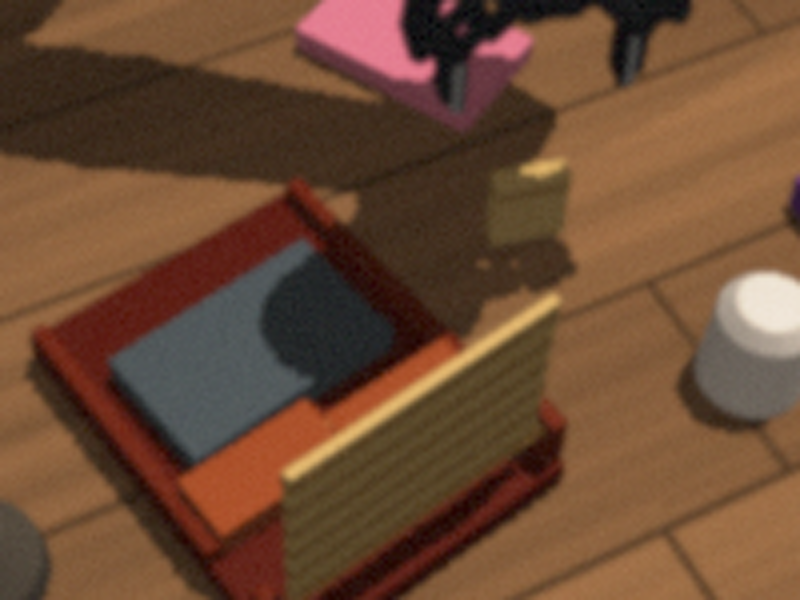

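View pics/t2.png

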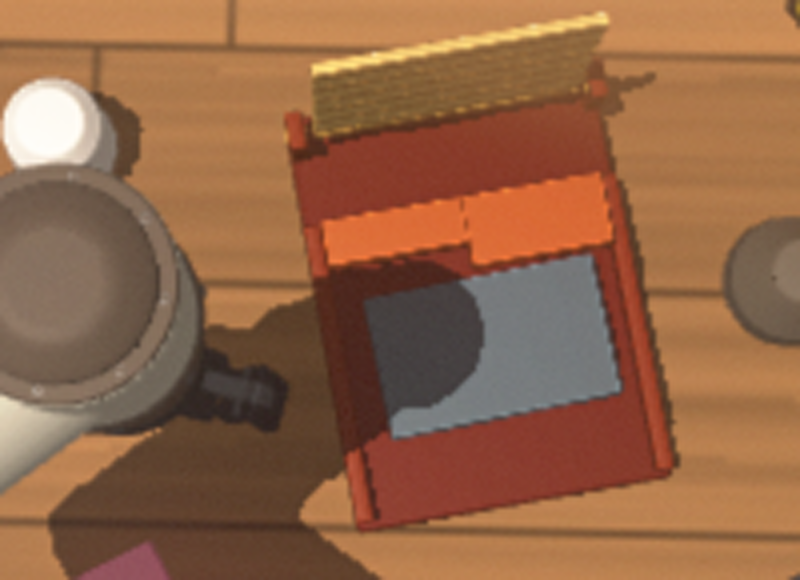

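Request:
play_rows(
  moves=[
    [[0, 0, -0.15], 0, -1],
    [[0, 0, -0.283], 0, -1],
    [[0, 0, -0.283], 0, -1],
    [[0, 0, -0.283], 0, -1],
  ],
)

```text
clock: 6.15
position: [485.0, 173.3, 196.5]
ee_rot: [0.992, -0.125, -0.001, -0.001]
contact_force: [-0.3, -0.0, 0.6]
gripper_width: 85.5
```

```bash
python3 - <<'E'
from z import *
zoom("scene","s3.png",(235,130,120,100),6)
s=arm.read_state(); print(s["clock"],s["position"],s["ee_rot"],s["gripper_width"],s["contact_force"])
E
```

```text
6.2 [484.91144965 173.42146486 196.83844092] [ 9.92169264e-01 -1.24888719e-01 -5.56555121e-04 -1.62752509e-03] 85.54331098022494 [-0.42894781  0.54926484  0.02682956]
```

View pics/s3.png

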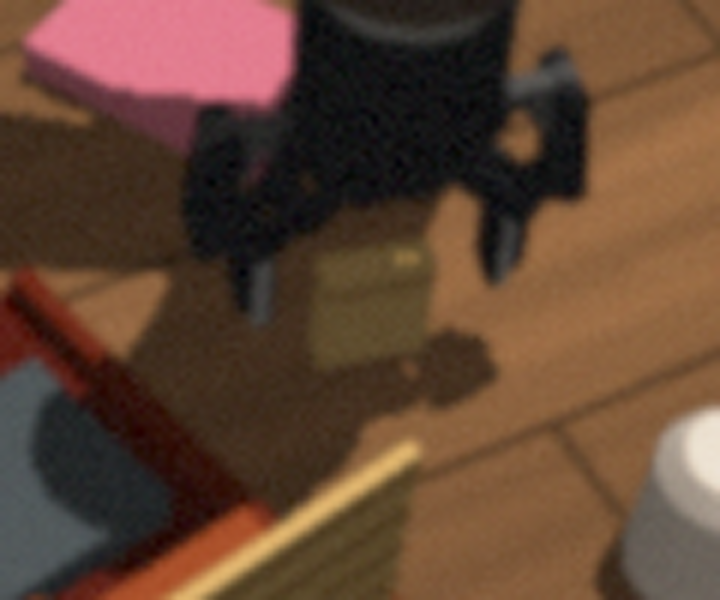

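```bash
python3 - <<'E'
from fit import *
v=np.load("v.npy")
h=np.radians(75.6)
for z in (24,37):
  for o in (-45,45):
    print(z,o,(proj(SC,[[484.9+o*np.cos(h),173.4+o*np.sin(h),z]],v[16],v[13:16])-(235,130)+.5)*6-.5)
print(v[7:10])
E
```

```text
24 -45 [[259.14338825 329.8074348 ]]
24 45 [[484.15485888 292.56472671]]
37 -45 [[260.47326959 308.1225311 ]]
37 45 [[487.91877583 270.76313073]]
[ 4.83331121e+02  1.73281332e+02 -2.52011636e-01]
```

Request:
play_rows(
  moves=[
    [[-0.005, 0, -0.012], 0, -1],
    [[-0.005, 0, -0.012], 0, -1],
    [[-0.005, 0, -0.012], 0, 1],
    [[-0.005, 0, -0.012], 0, 1],
    [[-0.005, 0, -0.012], 0, 1],
    [[-0.005, 0, -0.012], 0, 1],
    [[-0.005, 0, -0.012], 0, 1],
    [[-0.005, 0, -0.012], 0, 1],
  ],
)

```text
clock: 7.2
position: [483.7, 173.6, 193.6]
ee_rot: [0.992, -0.125, -0.0, -0.002]
contact_force: [0.6, -0.2, 4.6]
gripper_width: 43.1
```

Request:
play_rows(
  moves=[
    [[0, 0, 0.15], 0, 1],
    [[0, 0, 0.3], 0, 1],
    [[0.05, -0.1, 0.3], 0.2, 1],
    [[0.12, -0.25, 0.3], 0.5, 1],
    [[0.2, -0.4, 0.3], 0.75, 1],
    [[0.233, -0.443, 0.25], 0.86, 1],
    [[0.233, -0.443, 0.16], 0.86, 1],
    [[0.233, -0.443, 0.16], 0.86, 1],
    [[0.233, -0.443, 0.16], 0.86, 1],
    [[0.233, -0.443, 0.16], 0.86, 1],
  ],
)

```text
clock: 8.45
position: [553.8, 41.2, 242.6]
ee_rot: [0.995, 0.1, 0.0, -0.002]
contact_force: [-0.2, -0.3, -0.1]
gripper_width: 42.8
```

```bash
python3 - <<'E'
from z import *
zoom("scene","s4.png",(165,130,180,140)); zoom("top","t4.png",(180,95,200,145))
s=arm.read_state(); print(s["clock"],s["position"],s["ee_rot"],s["gripper_width"],s["contact_force"])
E
```

```text
8.55 [553.67769415  41.09622715 242.53089653] [ 9.94963573e-01  1.00215921e-01  2.84794709e-04 -2.04344116e-03] 43.1623184996596 [-0.18196869 -0.07091839 -0.3123945 ]
```

View pics/s4.png

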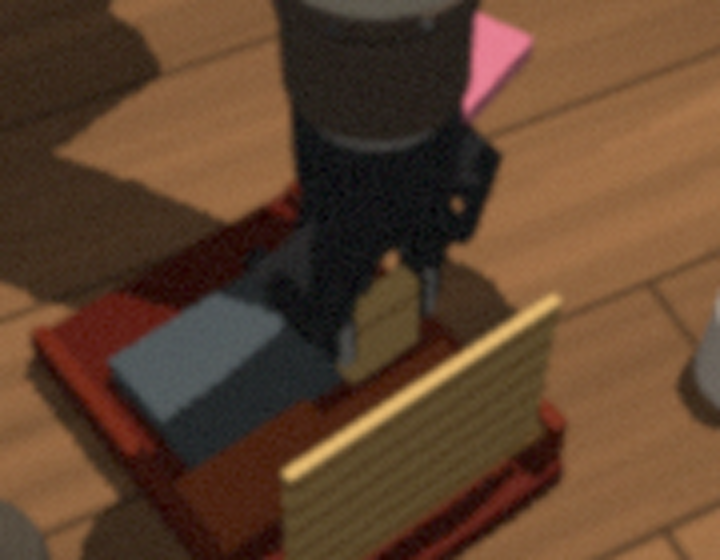

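View pics/t4.png

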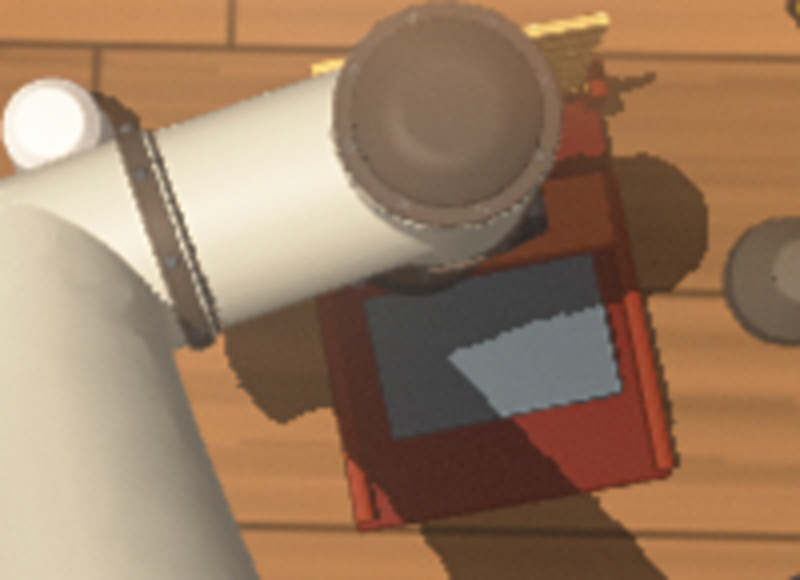

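```bash
cat > ov.py <<'E'
from fit import *
import cv2,sys
v=np.load("v.npy")
def ov(fn,out,box,sp,zb,f=4,C=SC,dd=v[13:16]):
    x,y,w,h=box; im=cv2.resize(cv2.imread("pics/raw_"+fn)[y:y+h,x:x+w],None,fx=f,fy=f,interpolation=cv2.INTER_CUBIC)
    def poly(P,col,c=True): cv2.polylines(im,[np.int32(np.round((proj(C,P,v[16],dd)-(x,y)+.5)*f-.5))],c,col,1)
    for z in (zb,zb+52): poly(T(sp,[(a*7,b*22,z) for a,b in((1,1),(1,-1),(-1,-1),(-1,1))]),(255,255,0))
    for s in(1,-1): poly(T(sp,[(7,s*22,zb),(7,s*22,zb+52)]),(255,255,0),False)
    poly(T(v[:3],[(64,80,40),(64,0,40),(50,0,40),(50,-80,40)]),(0,255,0),False)
    poly(T(v[:3],[(64,80,20),(64,0,20),(50,0,20),(50,-80,20)]),(0,160,0),False)
    poly(T(v[:3],[cov(1.58,75),cov(1.58,-75)]),(255,0,255),False)
    poly(T(v[3:6],[(40,65,38),(40,-65,38),(-40,-65,38),(-40,65,38)]),(0,255,255))
    cv2.imwrite("pics/"+out,im)
E
python3 -c "
from ov import *
ov('s4.png','o4.png',(220,150,90,90),(553.7,41.1,.2),48.9,8)"
```

```text
(no output)
```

View pics/o4.png

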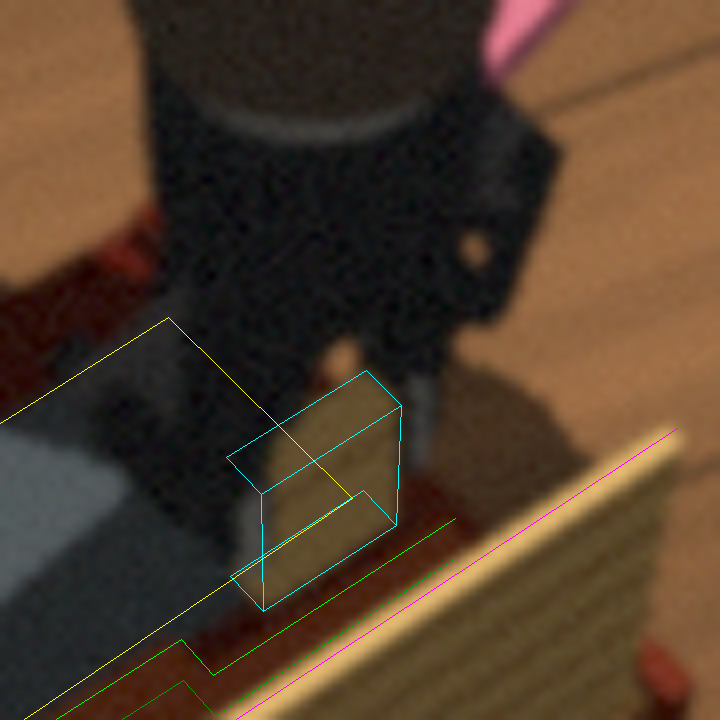

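Request:
play_rows(
  moves=[
    [[0, 0, -0.03], 0, 1],
    [[0, 0, -0.05], 0, 1],
    [[0, 0, -0.07], 0, 1],
    [[0, 0, -0.08], 0, 1],
    [[0, 0, -0.085], 0, 1],
    [[0, 0, -0.092], 0, 1],
    [[0, 0, -0.092], 0, 1],
    [[0, 0, -0.092], 0, 1],
  ],
)

```text
clock: 9.55
position: [553.7, 41.1, 215.0]
ee_rot: [0.995, 0.1, 0.0, -0.002]
contact_force: [-0.9, -0.7, -0.9]
gripper_width: 43.2
```

```bash
python3 - <<'E'
from z import *
zoom("scene","s5.png",(165,130,180,140))
s=arm.read_state(); print(s["clock"],s["position"],s["ee_rot"],s["gripper_width"],s["contact_force"])
p=s["position"]
from ov import ov
ov('s5.png','o5.png',(220,150,90,90),(p[0],p[1],.2),p[2]-193.6,8)
E
```

```text
9.6 [553.71669391  41.10944038 215.03940216] [ 9.94959520e-01  1.00255426e-01  3.84613467e-04 -2.06298425e-03] 43.17170815556975 [ 0.12588105 -0.61663898 -0.30808662]
```

View pics/o5.png

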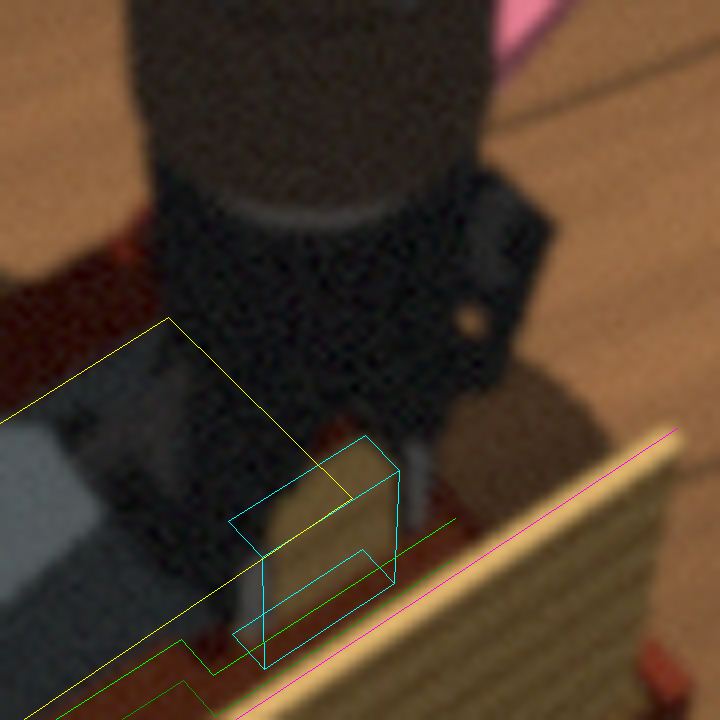

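Request:
play_rows(
  moves=[
    [[0, 0, -0.005], 0, 1],
    [[0, 0, -0.006], 0, 1],
    [[0, 0, -0.006], 0, 1],
  ],
)

```text
clock: 9.98
position: [553.7, 41.1, 213.7]
ee_rot: [0.995, 0.1, 0.001, -0.002]
contact_force: [-1.3, 0.4, 3.4]
gripper_width: 43.2
```

Request:
play_rows(
  moves=[
    [[0, 0, 0], 0, -0.5],
    [[0, 0, 0], 0, -0.5],
    [[0, 0, 0], 0, -0.5],
    [[0, 0, 0], 0, -0.5],
    [[0, 0, 0], 0, -0.5],
  ],
)

```text
clock: 10.6
position: [553.8, 41.1, 213.6]
ee_rot: [0.995, 0.1, 0.001, -0.002]
contact_force: [0.3, -0.1, 0.8]
gripper_width: 63.9
```

```bash
python3 - <<'E'
from z import *
zoom("scene","s6.png",(165,130,180,140))
s=arm.read_state(); print(s["clock"],s["position"],s["ee_rot"],s["gripper_width"],s["contact_force"])
p=s["position"]
from ov import ov
ov('s6.png','o6.png',(220,150,90,90),(p[0],p[1],.2),20,8)
E
```

```text
10.65 [553.75712177  41.11641848 213.62600341] [ 9.94959407e-01  1.00255814e-01  5.46121928e-04 -2.06225340e-03] 63.9216588743151 [-0.2738128   0.90329047  0.58049819]
```

View pics/o6.png

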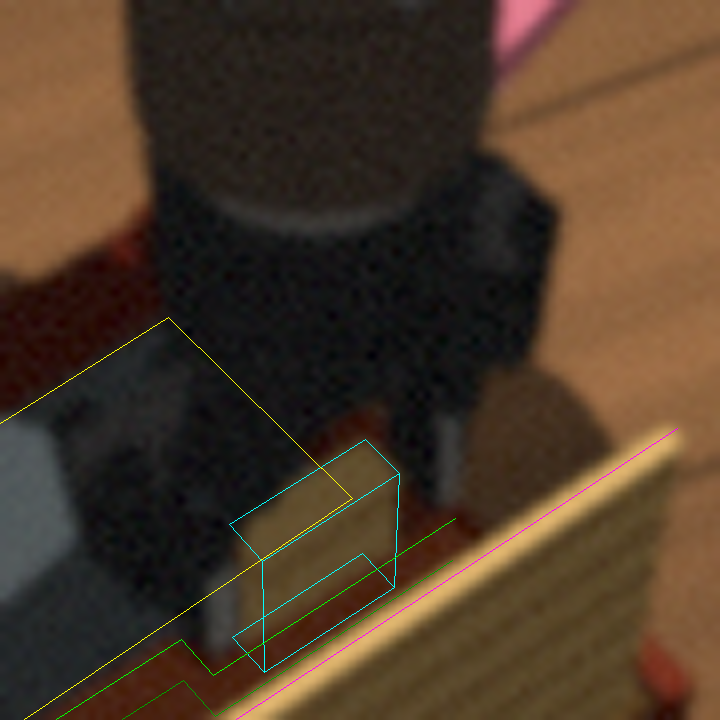

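Request:
play_rows(
  moves=[
    [[0, 0, 0.03], 0, -0.5],
    [[0, 0, 0.1], 0, -0.5],
    [[0, 0, 0.25], 0, -0.5],
    [[-0.1, -0.06, 0.33], 0, 0],
    [[-0.3, -0.17, 0.33], 0, 1],
    [[-0.356, -0.192, 0.33], 0, 1],
    [[-0.356, -0.192, 0.2], 0, 1],
    [[-0.356, -0.192, 0.1], 0, 1],
    [[-0.356, -0.192, 0.1], 0, 1],
  ],
)

```text
clock: 11.78
position: [446.3, -16.7, 242.7]
ee_rot: [0.995, 0.1, -0.001, -0.002]
contact_force: [-0.1, -0.2, 0.6]
gripper_width: 0.5
```

```bash
python3 - <<'E'
from z import *
zoom("scene","s7.png",(165,130,180,140)); zoom("top","t7.png",(180,95,200,145))
s=arm.read_state(); print(s["clock"],s["position"],s["ee_rot"],s["gripper_width"],s["contact_force"])
from ov import ov,v
ov('s7.png','o7.png',(190,150,120,90),(553.75,41.1,.2),20,6)
ov('t7.png','o7t.png',(235,110,110,90),(553.75,41.1,.2),20,6,TOP,v[10:13]) if 0 else None
E
```

```text
11.875 [447.54545667 -16.32110878 244.60560223] [ 0.99492785  0.100563    0.00126102 -0.00201498] -0.17753503821532127 [ 1.18793042 -0.09784456  0.7857363 ]
```

View pics/o7.png

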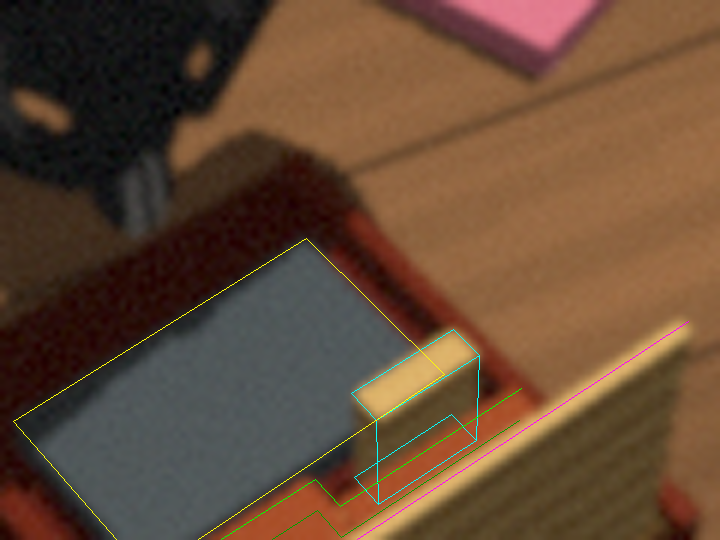

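View pics/t7.png

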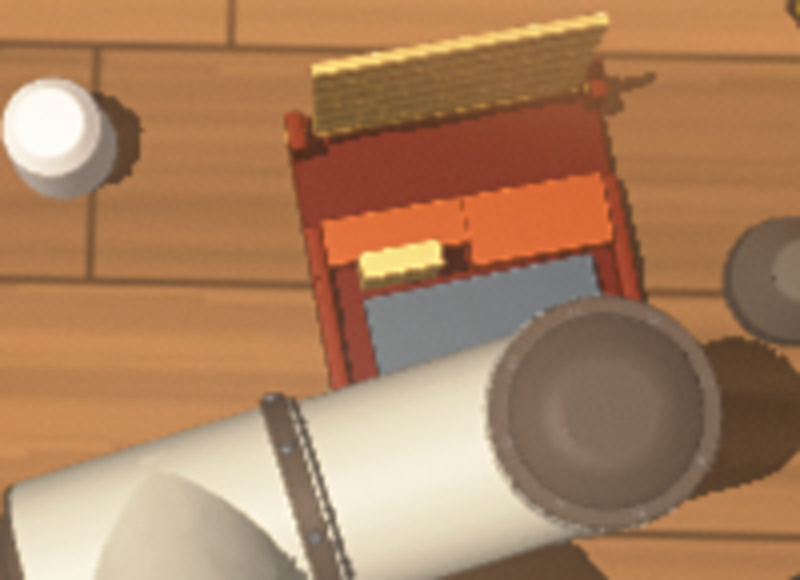

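Request:
play_rows(
  moves=[
    [[0, 0, -0.1], 0, 1],
    [[0, 0, -0.153], 0, 1],
    [[0, 0, -0.153], 0, 1],
    [[0, 0, -0.153], 0, 1],
  ],
)

```text
clock: 12.38
position: [448.3, -16.1, 200.0]
ee_rot: [0.995, 0.101, 0.003, -0.002]
contact_force: [-0.6, 0.3, 0.5]
gripper_width: -0.4
```

Request:
play_rows(
  moves=[
    [[0.02, 0.004, -0.006], 0, 1],
    [[0.03, 0.006, -0.006], 0, 1],
    [[0.037, 0.0075, -0.006], 0, 1],
    [[0.042, 0.0085, -0.006], 0, 1],
    [[0.047, 0.0095, -0.006], 0, 1],
    [[0.05, 0.01, -0.006], 0, 1],
    [[0.05, 0.01, -0.006], 0, 1],
  ],
)

```text
clock: 13.25
position: [463.4, -13.1, 198.0]
ee_rot: [0.995, 0.101, 0.003, -0.002]
contact_force: [-2.1, -1.1, -0.2]
gripper_width: 0.3
```

Request:
play_rows(
  moves=[
    [[0.004, 0.0008, 0], 0, 1],
    [[0.007, 0.0014, 0], 0, 1],
    [[0.01, 0.002, 0], 0, 1],
    [[0.01, 0.002, 0], 0, 1],
  ],
)

```text
clock: 13.75
position: [465.2, -12.8, 197.8]
ee_rot: [0.995, 0.1, 0.001, -0.002]
contact_force: [-6.1, 0.2, 4.0]
gripper_width: -0.1
```

```bash
python3 - <<'E'
from z import *
zoom("scene","s8.png",(165,130,180,140)); zoom("top","t8.png",(180,95,200,145))
s=arm.read_state(); print(s["clock"],s["position"],s["ee_rot"],s["gripper_width"],s["contact_force"])
from ov import ov,v
ov('s8.png','o8.png',(190,150,120,90),(556.7,41.7,.2),20,6)
E
```

```text
13.85 [465.18066027 -12.79801888 197.81656687] [ 9.94936003e-01  1.00488810e-01  6.98931454e-04 -1.96480333e-03] 0.2426574926049856 [-6.20146938  0.60864165  3.18731118]
```

View pics/o8.png

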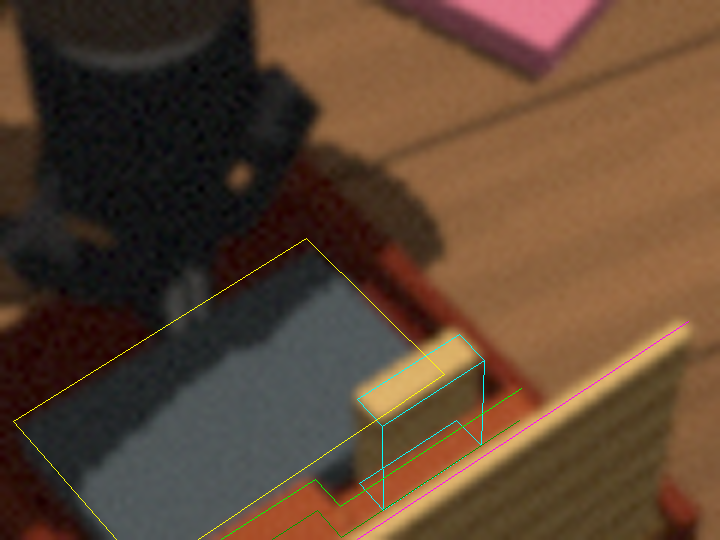

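View pics/t8.png

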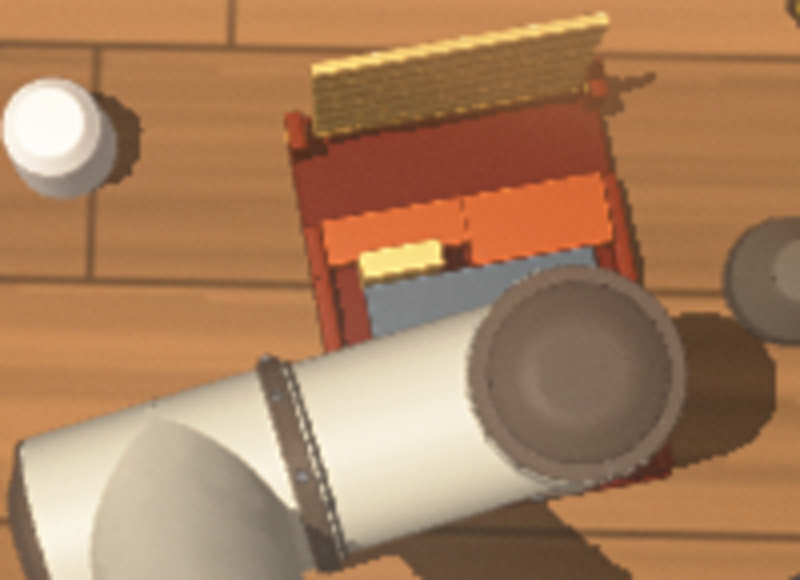

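Request:
play_rows(
  moves=[
    [[0.007, 0.0014, 0], 0, 1],
    [[0.01, 0.002, 0], 0, 1],
    [[0.014, 0.0028, 0], 0, 1],
    [[0.014, 0.0028, 0], 0, 1],
  ],
)

```text
clock: 14.35
position: [466.9, -12.7, 197.3]
ee_rot: [0.995, 0.1, -0.003, -0.001]
contact_force: [-9.4, 1.0, 5.7]
gripper_width: 0.1
```

Request:
play_rows(
  moves=[
    [[0.01, 0.002, 0.003], 0, 1],
    [[0.015, 0.003, 0.003], 0, 1],
    [[0.018, 0.0036, 0.003], 0, 1],
    [[0.018, 0.0036, 0.003], 0, 1],
  ],
)

```text
clock: 14.85
position: [468.8, -12.4, 197.3]
ee_rot: [0.995, 0.099, -0.009, -0.001]
contact_force: [-11.0, 1.0, 6.6]
gripper_width: -0.2
```

```bash
python3 - <<'E'
from z import *
zoom("scene","s9.png",(165,130,180,140)); zoom("top","t9.png",(180,95,200,145))
s=arm.read_state(); print(s["clock"],s["position"],s["ee_rot"],s["gripper_width"],s["contact_force"])
import numpy as np
a=cv2.imread("pics/raw_s9.png")[175:265,190:310];b=cv2.imread("pics/raw_s8.png")[175:265,190:310]
f=lambda i:cv2.resize(i,None,fx=6,fy=6,interpolation=cv2.INTER_CUBIC)
cv2.imwrite("pics/s9z.png",f(a)); cv2.imwrite("pics/t9z.png",cv2.resize(cv2.imread("pics/raw_t9.png")[140:190,255:345],None,fx=8,fy=8,interpolation=cv2.INTER_CUBIC))
E
```

```text
14.95 [468.80274696 -12.38487407 197.27987044] [ 9.95043257e-01  9.90189885e-02 -9.12519162e-03 -9.42557628e-04] 0.25951418875971405 [-12.31967848   0.71868538   6.69714334]
```

View pics/s9z.png

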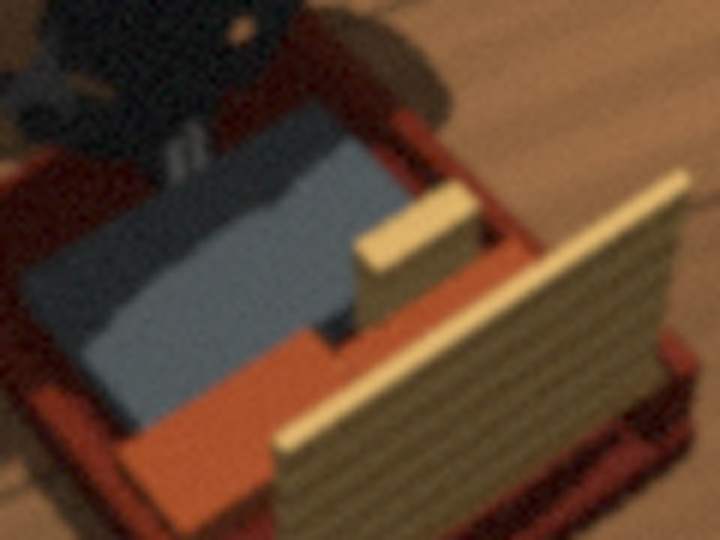

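View pics/t9z.png

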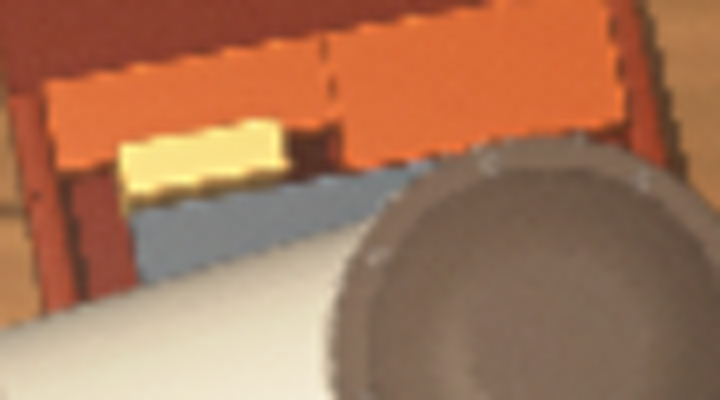

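```bash
python3 - <<'E'
from fit import *
v=np.load("v.npy"); tr=v[:3]; c,s=np.cos(tr[2]),np.sin(tr[2])
for p,q in (((463.4,-13.1,198),(.995,.101,.003,-.002)),((465.18,-12.8,197.82),(.994936,.100489,.0006989,-.001965)),((466.9,-12.7,197.3),(.995,.1,-.003,-.001)),((468.80,-12.38,197.28),(.995043,.099019,-.009125,-.000943))):
    r=R.from_quat(q); t=np.array(p)+r.apply([0,0,173]); d=t[:2]-tr[:2]
    print(np.round(t,2), "tray",round(c*d[0]+s*d[1],2),round(-s*d[0]+c*d[1],2),"tilt",np.round(r.apply([0,0,1])[:2],4))
print("yaw",tr[2], 2*np.arctan2(.099,.995))
E
```

```text
[464.36 -12.31  25.  ] tray -44.09 5.66 tilt [0.0056 0.0046]
[465.35 -12.1   24.82] tray -43.08 5.67 tilt [0.001  0.0041]
[465.83 -12.46  24.3 ] tray -42.68 5.22 tilt [-0.0062  0.0014]
[465.63 -12.37  24.31] tray -42.86 5.35 tilt [-0.0183  0.0001]
yaw 0.19898607639805949 0.19834218117151964
```

```bash
cat > ov2.py <<'E'
from fit import *
import cv2
v=np.load("v.npy"); tr=v[:3]
def draw(C,dd,fn,box,f,tile,sp,out):
    x,y,w,h=box; im=cv2.resize(cv2.imread("pics/"+fn)[y:y+h,x:x+w],None,fx=f,fy=f,interpolation=cv2.INTER_CUBIC)
    def poly(P,col,c=True): cv2.polylines(im,[np.int32(np.round((proj(C,P,v[16],dd)-(x,y)+.5)*f-.5))],c,col,1)
    poly(T(tr,T(sp,[(a*7,b*22,72) for a,b in((1,1),(1,-1),(-1,-1),(-1,1))])),(255,255,0))
    poly(T(tr,[(64,80,40),(64,0,40),(50,0,40),(50,-80,40)]),(0,255,0),False)
    poly(T(tr,T(tile,[(40,65,38),(40,-65,38),(-40,-65,38),(-40,65,38)])),(0,255,255))
    cv2.imwrite("pics/"+out,im)
E
python3 - <<'E'
from ov2 import *
ty=-2.75
draw(SC,v[13:16],"raw_s9.png",(185,175,110,90),7,(10,ty,0),(57,40,0),"f9.png")
draw(TOP,v[10:13],"raw_t9.png",(255,140,90,50),8,(10,ty,0),(57,40,0),"f9t.png")
E
```

```text
(no output)
```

View pics/f9.png

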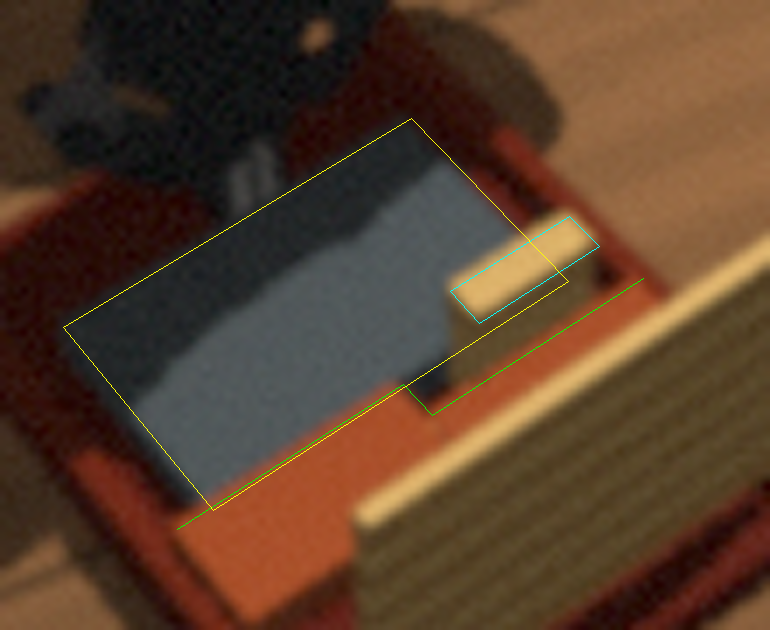

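View pics/f9t.png

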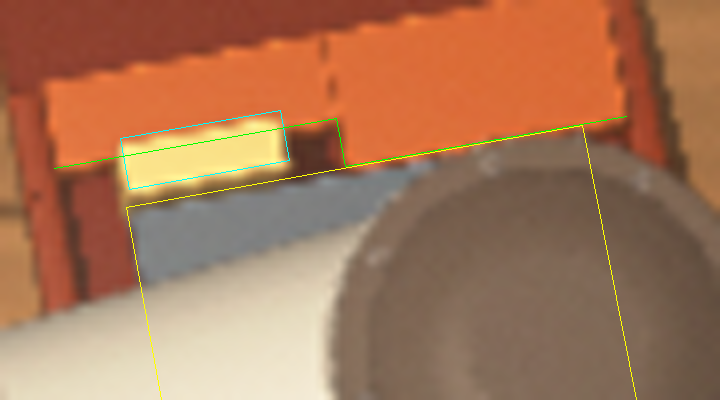

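```bash
python3 - <<'E'
from fit import *
import cv2
v=np.load("v.npy"); tr=v[:3]
for fn,ys in (("top0.png",(-70,-50,-30,-10,15,40,65)),("raw_t7.png",(-70,-50,-30,-10,15,70)),("raw_t9.png",(-75,-72,-30,-10,8,70))):
    im=cv2.imread("pics/"+fn).astype(np.float32)
    for y in ys:
        xs=np.arange(34,86,2.)
        prof=np.mean([cv2.remap(im,*[np.float32(a)[None] for a in proj(TOP,T(tr,[(x,y+dy,40) for x in xs]),v[16],v[10:13]).T],cv2.INTER_LINEAR)[0] for dy in(-3,-1,1,3)],0)
        print(fn,y,[int(a) for a in prof[:,2]])
print([int(x) for x in xs])
E
```

```text
top0.png -70 [112, 112, 118, 121, 125, 126, 125, 154, 218, 220, 218, 217, 217, 217, 217, 217, 217, 217, 217, 216, 215, 215, 215, 212, 187, 130]
top0.png -50 [118, 118, 118, 118, 118, 110, 105, 148, 204, 221, 220, 219, 218, 218, 218, 218, 218, 218, 218, 218, 218, 218, 218, 212, 170, 121]
top0.png -30 [120, 119, 119, 120, 123, 120, 122, 149, 218, 223, 221, 220, 220, 220, 220, 219, 219, 219, 219, 219, 219, 220, 219, 206, 146, 116]
top0.png -10 [120, 121, 121, 123, 127, 129, 124, 153, 208, 223, 222, 220, 221, 221, 221, 221, 220, 221, 221, 220, 220, 220, 219, 198, 142, 115]
top0.png 15 [122, 122, 123, 124, 126, 134, 138, 139, 139, 138, 138, 138, 131, 112, 146, 203, 222, 221, 221, 221, 221, 222, 217, 181, 126, 112]
top0.png 40 [124, 124, 124, 126, 127, 138, 141, 140, 140, 140, 140, 138, 129, 108, 148, 209, 225, 223, 222, 222, 221, 222, 222, 222, 220, 202]
top0.png 65 [129, 132, 134, 134, 137, 143, 143, 142, 143, 143, 142, 140, 135, 119, 141, 204, 226, 225, 224, 223, 224, 224, 223, 223, 223, 223]
raw_t7.png -70 [113, 113, 119, 121, 127, 127, 124, 154, 219, 220, 219, 218, 217, 217, 217, 217,
[... 1049 characters left out ...]
214, 214, 214, 214]
raw_t9.png -30 [115, 116, 123, 130, 130, 128, 129, 159, 218, 223, 221, 220, 220, 220, 220, 220, 220, 220, 220, 219, 219, 219, 219, 219, 219, 220]
raw_t9.png -10 [131, 131, 134, 136, 125, 123, 128, 158, 208, 223, 222, 222, 222, 221, 221, 222, 221, 221, 221, 221, 220, 220, 220, 220, 220, 220]
raw_t9.png 8 [130, 125, 126, 126, 126, 127, 127, 111, 89, 88, 90, 87, 88, 107, 158, 224, 224, 222, 222, 222, 222, 221, 220, 221, 221, 221]
raw_t9.png 70 [146, 147, 146, 147, 146, 147, 147, 146, 147, 146, 145, 144, 138, 130, 156, 216, 228, 226, 225, 225, 224, 224, 224, 224, 224, 223]
[34, 36, 38, 40, 42, 44, 46, 48, 50, 52, 54, 56, 58, 60, 62, 64, 66, 68, 70, 72, 74, 76, 78, 80, 82, 84]
```

```bash
cat > pr.py <<'E'
from fit import *
import cv2
v=np.load("v.npy"); tr=v[:3]
def prof(C,dd,im,y,z,xs,ch,hw=2):
    return np.mean([cv2.remap(im,*[np.float32(a)[None] for a in proj(C,T(tr,[(x,y+dy,z) for x in xs]),v[16],dd).T],cv2.INTER_LINEAR)[0] for dy in(-hw,0,hw)],0)[:,ch]
E
python3 - <<'E'
from pr import *
t=cv2.imread("pics/raw_t9.png").astype(np.float32); s=cv2.imread("pics/raw_s9.png").astype(np.float32)
xs=np.arange(40,76,2.); print(xs.astype(int))
for y in (22,30,40,50,58): print("sp top",y,prof(TOP,v[10:13],t,y,72,xs,1).astype(int).tolist())
for y in (22,30,40,50,58): print("sp scn",y,prof(SC,v[13:16],s,y,72,xs,1).astype(int).tolist())
xs=np.arange(-42,-20,2.); print(xs.astype(int))
for y in (-60,-45,-25,-15,25,40,55): print("tile near scn",y,prof(SC,v[13:16],s,y,38,xs,0).astype(int).tolist())
xs=np.arange(34,60,2.); print(xs.astype(int))
for y in (-55,-35,-20,-5): print("tile far scn",y,prof(SC,v[13:16],s,y,38,xs,0).astype(int).tolist())
E
```

```text
[40 42 44 46 48 50 52 54 56 58 60 62 64 66 68 70 72 74]
sp top 22 [128, 121, 97, 90, 138, 212, 208, 209, 216, 219, 213, 171, 119, 111, 112, 110, 111, 110]
sp top 30 [129, 125, 104, 103, 149, 210, 227, 225, 224, 224, 220, 179, 125, 112, 112, 112, 111, 112]
sp top 40 [129, 125, 100, 97, 138, 204, 228, 226, 225, 225, 219, 177, 122, 113, 113, 112, 111, 111]
sp top 50 [130, 127, 109, 99, 142, 218, 229, 227, 226, 226, 225, 199, 125, 112, 113, 114, 114, 113]
sp top 58 [131, 128, 111, 112, 161, 229, 230, 227, 228, 228, 227, 177, 125, 114, 115, 114, 114, 113]
sp scn 22 [87, 88, 93, 109, 138, 158, 167, 169, 170, 166, 150, 118, 84, 69, 68, 72, 74, 74]
sp scn 30 [88, 89, 93, 110, 139, 163, 175, 178, 178, 174, 157, 123, 87, 70, 68, 71, 72, 74]
sp scn 40 [89, 88, 92, 111, 140, 163, 174, 176, 178, 174, 158, 124, 89, 69, 67, 71, 73, 73]
sp scn 50 [36, 37, 49, 87, 131, 162, 174, 177, 178, 173, 157, 123, 88, 69, 66, 67, 66, 61]
sp scn 58 [25, 26, 37, 75, 119, 153, 169, 172, 174, 170, 151, 115, 78, 53, 41, 32, 24, 22]
[-42 -40 -38 -36 -34 -32 -30 -28 -26 -24 -22]
tile near scn -60 [11, 10, 10, 12, 18, 26, 32, 36, 38, 38, 40]
tile near scn -45 [7, 8, 11, 12, 19, 27, 35, 38, 39, 40, 39]
tile near scn -25 [9, 10, 6, 11, 19, 29, 36, 36, 37, 38, 37]
tile near scn -15 [11, 13, 10, 9, 17, 27, 34, 36, 38, 37, 37]
tile near scn 25 [10, 6, 8, 12, 18, 26, 32, 37, 39, 39, 39]
tile near scn 40 [6, 9, 9, 12, 18, 26, 32, 38, 39, 38, 37]
tile near scn 55 [9, 5, 5, 11, 19, 27, 32, 35, 38, 39, 39]
[34 36 38 40 42 44 46 48 50 52 54 56 58]
tile far scn -55 [90, 89, 89, 90, 90, 84, 70, 53, 43, 42, 40, 41, 40]
tile far scn -35 [90, 90, 91, 89, 90, 84, 71, 53, 45, 40, 41, 42, 40]
tile far scn -20 [90, 91, 91, 90, 89, 84, 74, 55, 44, 39, 42, 43, 43]
tile far scn -5 [90, 91, 91, 92, 91, 86, 73, 56, 46, 43, 43, 42, 40]
```

```bash
python3 - <<'E'
from h import *
s=arm.read_state(); print(s["clock"],s["position"],s["contact_force"],np.abs(s["joint_vel"]).max())
print(arm.job_done())
E
```

```text
14.95 [468.80274696 -12.38487407 197.27987044] [-12.31967848   0.71868538   6.69714334] 0.0016401935503416024
the job is handed in; nothing more can be done
None
```

I finished the job and handed it in at 14.95 s of the 61 s allowed, with the gripper still pressing the tile. No verdict was reported.

- **Cover:** I pushed it up from about 1.06 rad to about 1.6 rad, where it stayed. The allowed range is 1.37 to 1.77.
- **Spacer:** I set it on the bed in front of the notched left half of the rim and let go. In the last top picture its far face is within about 0.2 mm of the notched face, and it stands square.
- **Tile:** I pushed it with the closed fingers until the fingertip stopped moving. Its near edge is parallel to the tray within a few milliradians. Its far edge is about 0.5 mm from the full rim's line and meets the spacer's near face. The last wrist reading was about 12 N back against the push and 6.7 N upward, with the arm at rest.
- **Bowl, cup and tape:** I never moved near them. The bowl and cup look unmoved in the pictures; I did not measure them or the tape.

Two checks did not agree exactly. My first tray fit put the rim about 1.3 mm too far away, which I corrected from the rim edges in the top picture. The two cameras also differ by about 1.5 mm on absolute position, so I relied on distances measured within one picture. The tool is tilted about 1° under the load.

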